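Press a connector home with a ratchet press

TASK

Using the bench press, wind its knob clockwise, click by click, until the ram presses the white connector firmly home and the ratchet holds it there with your hand off the knob, but do not wind on past firm or you will crush it. Then throw the pawl over, clear of the ratchet wheel, and wind the knob all the way back, leaving the connector home, the ram fully back and the pawl thrown over. Never force the knob back against the pawl, and leave everything else on the bench where it is.

Things in the scene. Friction and masses are not known exactly. Their poses are not given: they have to be found in the camera images.
- press: bench-top press, fixed: steel base plate 150 x 285 x 10 mm (x -67..83, y -100..185 mm), grey gearbox 108 x 108 mm, top 58 mm above the bench. Origin: on the bench right under the knob's upright axis; z up; the ram pushes along +y; the pawl's hinge is on the +x side
- ram_mouth (a point): where the ram leaves the gearbox, 55 mm above the bench. Square steel bar, then a brass rod, then a sprung steel nose of diameter 22 mm. The ram advances 12 mm per rad of the knob. The rod is screwed in or out by up to 9 mm from time to time, so where the nose meets the connector is not known beforehand and must be felt
- knob_grip (a point): point to grip on the knob, on its upright axis, 122 mm above the bench. The knob is a black bar 56 mm long (this point's x), 14 mm thick (its y), 100 to 135 mm above the bench, on a hub of radius 16 mm; below it the toothed wheel, radius 53 mm, tooth tops 78 mm above the bench. The point turns with the knob
- knob (a joint): turn of the knob, rad: 0 = ram fully back (solid stop), growing clockwise from above, limit 3.3. 16 teeth, a click every 0.393 rad (at 0.39, 0.79, 1.18 ...); let go between clicks under load, it runs back to the last one. Pawl down: it cannot turn back. Turning takes 0.012 Nm per N at the ram, plus friction 0.02 Nm and damping 0.05 Nm per rad/s
- pawl (a joint): swing of the pawl, rad: about 0 = tip down in a tooth gap (rises to 0.13 as a tooth passes), up to 1.6 = thrown right over on its stop, clear of the wheel. It tips by its own weight: left below about 0.7 it falls back on the wheel, beyond about 0.9 it falls open and stays
- pawl_ball (a point): centre of the black ball (diameter 20 mm) on the pawl's handle, a rod of diameter 8 mm, 50 mm from hinge to ball. Pawl down: the handle leans 35 degrees towards the press's -x, ball 121 mm above the bench; push it to +x (a few N when loaded) to throw the pawl over. The pawl's arm lies at press y = -44, x 0 to 62 mm, top 93 mm up
- pawl_hinge (a point): the point on the pawl's level hinge axis (along the press's y) right below the handle, at press x = 62, y = -85 mm, 80 mm above the bench
- connector: white plastic connector 44 x 16 x 18 mm in the nest at the press's +y end, slides along y only, at about 5 N. Origin: centre of the near face, pressed by the nose, 56 mm above the bench. Once home, the nose's spring adds 4 N per mm of ram, 19 N a click. The ratchet must hold 12 N or more on it for 0.5 s; over 42 N crushes it
- home_face (a point): fixed point where the centre of the connector's near face lies once it is fully home (it starts 4 to 7 mm short of it, towards the press's -y)
- screwdriver: screwdriver lying beside the press, to leave alone; origin at its underside
- spare: spare white connector 44 x 16 x 18 mm lying loose beside the press, to leave alone; origin at its underside
- heatsink: black finned heat sink 110 x 30 x 21 mm lying by the press's -y end, to leave alone; origin at its underside
- red_bin: red open bin 100 x 140 x 50 mm, to leave alone; origin at its underside
- carton: open carton 150 x 220 x 90 mm with modules, to leave alone; origin at its underside
- panels: green clear panels 150 x 220 x 12 mm, to leave alone; origin at its underside
- oil: black bottle, diameter 60, height 160 mm, to leave alone; origin at its underside
- wrench: wrench lying on the bench, to leave alone; origin at its underside

How it is judged (in metres and radians):
On the way, in this order (a step that is already met when the one before it is completed fails the run):
1. the ratchet alone, pawl down and nothing touching the press by hand, holds the connector pressed home with at least 12 N (contact force between connector and anything else above 12 N and distance between connector and home_face below 0.0025 m and value of joint pawl below 0.35 rad and contact force between each of the fingers, the arm and anything else below 0.5 N), for 0.5 s.
2. the pawl is thrown over, clear of the wheel, with the knob still wound on (value of joint pawl above 1 rad and value of joint knob above 0.3 rad), for 0.1 s.
3. the knob is wound all the way back (value of joint knob below 0.12 rad), for 0.2 s.
At the end, for the whole second after the job is handed in: connector within 2.5 mm of home and no longer pressed, knob within 0.12 rad of its back stop and at rest, pawl thrown over (more than 1.0 rad) (value of joint knob below 0.12 rad and value of joint pawl above 1 rad and distance between connector and home_face below 0.0025 m and contact force between connector and anything else below 1 N and velocity of joint knob below 0.1 rad/s); the robot touches nothing.
It fails at once if the connector is crushed: more than 42 N on it (contact force between connector and anything else above 42 N).
It fails at once if the knob is forced back against the pawl: more than 22 N between pawl and wheel (contact force between pawl and knob above 22 N).
It fails at once if another thing on the bench is moved by more than 40 mm (distance of any of screwdriver, spare, heatsink, red_bin, carton, panels, oil, wrench from where it was at the start of the episode above 0.04 m).
It also fails if it takes over 72 s, if anything falls off the work surface, if the arm or the gripper's body presses on something with over 40 N, if the wrist force passes 120 N, or if a joint passes its speed limit or range.

ROBOT

A 6-joint arm with a two-finger parallel gripper is mounted at the origin on the work surface. World frame = base frame: x ahead of the robot, y to its left, z up, the work surface at z = 0. Lengths are in m, angles in degrees, forces in N, time in s.
With the tool pointing down it reaches from about 0.4 to 0.825 m from the base axis. Payload 7 kg.
Tool frame: the origin (TCP) lies on the mounting face of the last link; the fingertips stand 178 mm ahead of it and the grasp point (between the pads) lies 159 mm ahead of it; z points along the fingers, y is the direction in which the jaws open and shut (so a half turn about z gives the same grasp; the last joint's range is limited). The gripper opens to 88 mm and grips with 3 to 60 N. Pads are 19 mm wide; open, the fingers measure 130 mm over their backs; the gripper's body (78 mm by 193 mm) begins 47 mm behind the grasp point.
Start: joints at [-55.457, 20.546, 0.682, 0, -70.136, -16.507], TCP at [0.209, -0.642, 0.405] pointing down, gripper open.
Joint ranges: [-176.03, 176.03], [-82.01, 121.73], [-58.28, 71.71], [-173.87, 95.51], [-174.79, -0.11], [-173.66, 173.66]. Speed limits (degrees/s): [136.94, 136.94, 172.46, 180, 180, 180].

INTERFACE

Orientations are given as [roll, pitch, yaw] about the fixed x, y, z axes, in that order (R = Rz(yaw) Ry(pitch) Rx(roll)).
In Python, from plant import r gives the robot as it stands. The module is installed in compiled form; this text tells all that it offers.
- The arm moves only by the tool carry_out, never from a script. Its argument "plan" is a list of rows, each a list of 3 entries, a list of its own where there are three numbers: the shift along the tool's x, y, z in m, then the turn, a rotation vector about the tool's x, y, z in degrees, then the closure in counts, from 0 (fully open) to 255 (shut). In form: [[[x, y, z], [ax, ay, az], hand], ...]. A call has 1 to 12 rows; each row shifts and turns the commanded pose from where the row before left it, along the tool's axes as they then stand; what a row does not reach is not made up. A row lasts 1/12 s, in which the tool goes at most 41.7 mm and 7.16 degrees, less where a joint would pass 70% of its speed; a pose out of reach is approached as far as the arm can. A call is refused whole if a number of a shift passes 0.0417 or a number of a turn 7.16, either way. A call with a gripper value outside its range is refused whole. The fingers move at their own pace and stop on an object; "grip_force" is the grip in N (left out, the last holds). Time passes only in rows, so rows that do not move let the fingers close. It gives the time, the measured TCP pose, the force and the opening at its end, in the units of the state.
- r.get_state(): the state, without advancing time (a new reading comes with each control period).
- r.capture(name): name is "scene" or "side" or "wrist"; returns the picture (480x640x3 uint8, red, green, blue); there is no depth.
- r.get_calibration(name): a dict with "K" (3x3 intrinsics, pixels), "rvec" (rotation vector, rad) and "tvec" (3), from world to camera coordinates, as OpenCV has them. Camera axes: x right, y down, z forward; pixel columns grow to the right and rows downward; lengths in m; the calibration is good to about 2 mm. A picture is of the moment at which its call begins: read the wrist's pose just before it. get_calibration takes no time and is no camera call; for the wrist camera it gives the pose at the moment of the call.
- r.close_job(): hands the job in, once; it reports no verdict.
The state is a dict: "time_s": time; "joints": joint angles; "qd": joint speeds; "joint_torque": joint torques, N m; "tcp_pos": TCP position; "eef_rot": TCP orientation; "contact_force": force on the tool from outside, world axes, zero at the start; "moment": the same for the moment, N m; "gripper_width": finger opening in m.
Only numpy, scipy, OpenCV 4.12 (cv2) and the standard library are available. Lean on these libraries where they do the work, as an engineer would, in place of code of your own. Each camera call takes 0.05 s, during which the arm holds its last target. There are 200 camera calls.

## Working session

There is one attempt and no reset: what is moved stays moved. The work goes in short steps, Python scripts to look and compute and a tool call to move; the robot and the scene stay as the last step left them, time stands still between calls to the robot, and variables do not carry over. Pictures are saved under pics/ and viewed, about 8 in all and at most 12, crops included, and the job is handed in when it is done.

Besides the shell and the picture viewer there is one more tool, called after "Request:" in YAML: its name, and indented under it one key for each argument. carry_out: Moves the arm, as the interface text tells. Its arguments: {"type":"object","properties":{"plan":{"type":"array","items":{"type":"array"}},"grip_force":{"type":"number"}},"required":["plan"]}

```bash
mkdir -p pics; python3 - <<'E'
from plant import r
import cv2
s=r.get_state(); print(s)
for n in("scene","side"):
    cv2.imwrite(f"pics/{n}0.png",r.capture(n)[:,:,::-1]); c=r.get_calibration(n); print(n,c)
E
```

```text
{'time_s': 0.0, 'joints': array([-5.54555404e+01,  2.05917570e+01,  6.34027403e-01, -2.27520740e-02,
       -7.01356237e+01, -1.65046935e+01]), 'qd': array([0.00774825, 0.02528954, 0.03371355, 0.04490069, 0.01234638,
       0.059972  ]), 'joint_torque': array([-5.38078948e-04, -5.82715917e+01,  2.93045139e+01,  6.99713096e+00,
        6.86232830e-03, -1.04515620e-04]), 'tcp_pos': array([ 0.20895326, -0.64163677,  0.40371245]), 'eef_rot': array([ 1.79904416e+02, -6.01697296e-03, -1.61967977e+02]), 'contact_force': array([-0.61810109,  0.48133237, -0.47253384]), 'moment': array([-0.00462501,  0.03938841,  0.00473081]), 'gripper_width': 0.08781788848830374}
scene {'K': array([[470.52329501,   0.        , 324.78716266],
       [  0.        , 470.52329501, 239.75617062],
       [  0.        ,   0.        ,   1.        ]]), 'rvec': array([ 2.44917099,  0.96332583, -0.27733535]), 'tvec': array([-0.40030171, -0.27292118,  1.73778005])}
side {'K': array([[574.34248836,   0.        , 333.26009901],
       [  0.        , 574.34248836, 237.36950921],
       [  0.        ,   0.        ,   1.        ]]), 'rvec': array([ 0.82609901, -2.66826098,  0.93959337]), 'tvec': array([0.46505466, 0.31569557, 1.25350918])}
```

View pics/scene0.png

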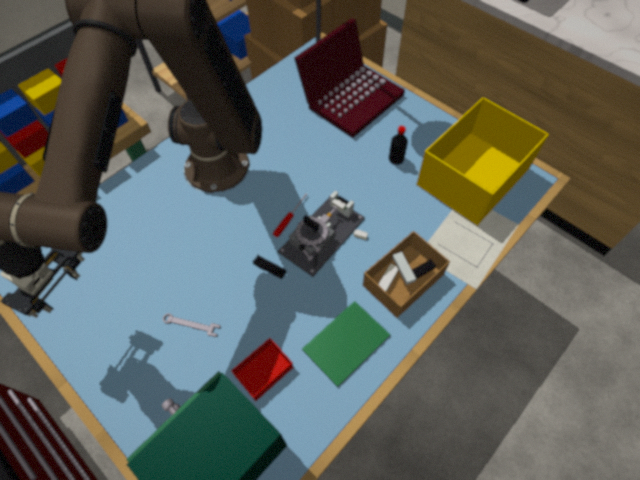

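View pics/side0.png

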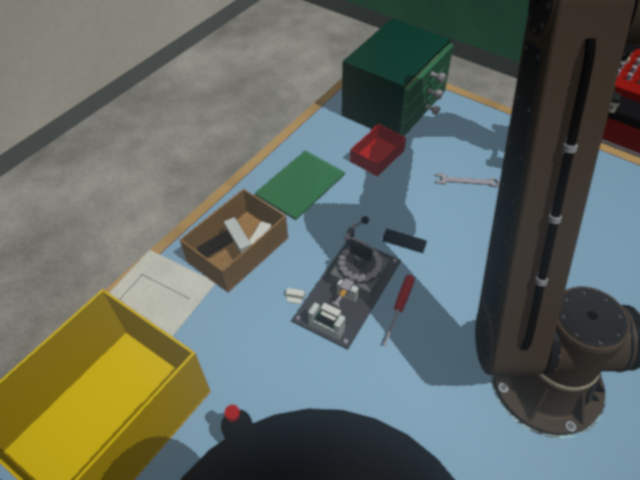

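The scene view shows the press plate with corners near (280,248), (312,273), (365,215) and (331,193). The side view has them near (348,238), (399,260), (347,348) and (293,320), with the nest at the lower end (328,318), the knob at about (362,250) and the pawl ball at (365,220).

```bash
cat > h.py <<'E'
import numpy as np,cv2
from plant import r
def ray(n,uv,cal=None):
    c=cal or r.get_calibration(n); R=cv2.Rodrigues(c["rvec"])[0]
    d=R.T@np.linalg.solve(c["K"],[uv[0],uv[1],1.]); return -R.T@c["tvec"],d
def onplane(n,uv,z,cal=None):
    o,d=ray(n,uv,cal); return o+d*(z-o[2])/d[2]
def tri(a,b):
    (o,d),(p,e)=a,b
    s=np.linalg.lstsq(np.c_[d,-e],p-o,rcond=None)[0]
    A,B=o+d*s[0],p+e*s[1]; return (A+B)/2,np.linalg.norm(A-B)
def proj(n,P,cal=None):
    c=cal or r.get_calibration(n); return cv2.projectPoints(np.atleast_2d(np.float64(P)),c["rvec"],c["tvec"],c["K"],None)[0][:,0]
E
python3 - <<'E'
from h import *
for n,L in(("scene",[(280,248),(312,273),(365,215),(331,193)]),("side",[(348,238),(399,260),(347,348),(293,320)])):
    for uv in L: print(n,uv,onplane(n,uv,.01).round(3))
a=cv2.imread("pics/scene0.png")[170:290,250:390]; b=cv2.imread("pics/side0.png")[200:360,270:430]
cv2.imwrite("pics/crop.png",np.hstack([cv2.resize(a,(400,480*400*120//140//480*1)),cv2.resize(b,(343,343))])if 0 else np.hstack([cv2.resize(a,(400,400)),cv2.resize(b,(400,400))]))
E
```

```text
scene (280, 248) [ 0.429 -0.087  0.01 ]
scene (312, 273) [ 0.569 -0.082  0.01 ]
scene (365, 215) [0.549 0.201 0.01 ]
scene (331, 193) [0.4  0.19 0.01]
side (348, 238) [ 0.575 -0.084  0.01 ]
side (399, 260) [ 0.43  -0.098  0.01 ]
side (347, 348) [0.402 0.182 0.01 ]
side (293, 320) [0.545 0.192 0.01 ]
```

View pics/crop.png

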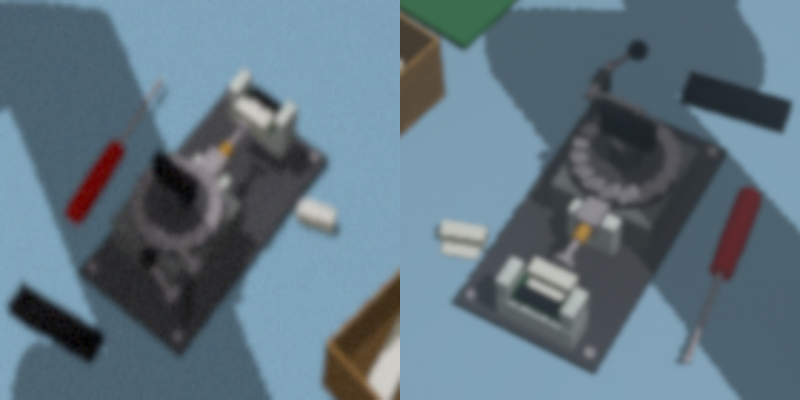

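Both views agree: press yaw is about 5.8°, with its origin near (0.484, 0.009). I'll move above it.

Request:
carry_out:
  plan:
    - [[-0.0257,0.0296,0],[0,0,0],0]
    - [[-0.0257,0.0296,0],[0,0,0],0]
    - [[-0.0257,0.0296,0],[0,0,0],0]
    - [[-0.0257,0.0296,0],[0,0,0],0]
    - [[-0.0257,0.0296,0],[0,0,0],0]
    - [[-0.0257,0.0296,0],[0,0,0],0]
    - [[-0.0257,0.0296,0],[0,0,0],0]
    - [[-0.0257,0.0296,0],[0,0,0],0]
    - [[-0.0257,0.0296,0],[0,0,0],0]
    - [[-0.0257,0.0296,0],[0,0,0],0]
    - [[-0.0257,0.0296,0],[0,0,0],0]
    - [[-0.0257,0.0296,0],[0,0,0],0]

```text
time_s: 1.1
tcp_pos: [0.3922, -0.2067, 0.4047]
eef_rot: [180.0, 0.0, -162.0]
contact_force: [1.1, -0.4, 0.5]
gripper_width: 0.0877
```

Request:
carry_out:
  plan:
    - [[-0.0257,0.0296,0],[0,0,0],0]
    - [[-0.0257,0.0296,0],[0,0,0],0]
    - [[-0.0257,0.0296,0],[0,0,0],0]
    - [[-0.0257,0.0296,0],[0,0,0],0]
    - [[-0.0257,0.0296,0],[0,0,0],0]
    - [[-0.0257,0.0296,0],[0,0,0],0]
    - [[0,0,0],[0,0,-7],0]
    - [[0,0,0],[0,0,-7],0]
    - [[0,0,0],[0,0,-7],0]
    - [[0,0,0],[0,0,-7],0]
    - [[0,0,0],[0,0,-7],0]
    - [[0,0,0],[0,0,-7],0]

```text
time_s: 2.1
tcp_pos: [0.4837, 0.0081, 0.4043]
eef_rot: [180.0, -0.0, -119.6]
contact_force: [0.5, -0.3, -0.5]
gripper_width: 0.0877
```

Request:
carry_out:
  plan:
    - [[0,0,0],[0,0,-7],0]
    - [[0,0,0],[0,0,-7],0]
    - [[0,0,0],[0,0,-7],0]
    - [[0,0,0],[0,0,-7],0]
    - [[0,0,0],[0,0,-7],0]
    - [[0,0,0],[0,0,-7],0]
    - [[0,0,0],[0,0,-7],0]
    - [[0,0,0],[0,0,-7],0]
    - [[0,0,0],[0,0,-7],0]
    - [[0,0,0],[0,0,-7],0]
    - [[0,0,0],[0,0,-7],0]
    - [[0,0,0],[0,0,-7],0]

```text
time_s: 3.1
tcp_pos: [0.4837, 0.008, 0.4044]
eef_rot: [180.0, 0.0, -35.6]
contact_force: [-0.2, -0.2, 1.1]
gripper_width: 0.0876
```

Request:
carry_out:
  plan:
    - [[0,0,0],[0,0,-7],0]
    - [[0,0,0],[0,0,-7],0]
    - [[0,0,0],[0,0,-7],0]
    - [[0,0,0],[0,0,-7],0]
    - [[0,0,0],[0,0,-7],0]
    - [[0,0,0],[0,0,-7],0]
    - [[0,0,0],[0,0,0],0]

```text
time_s: 3.68
tcp_pos: [0.4837, 0.008, 0.4044]
eef_rot: [180.0, 0.0, 6.4]
contact_force: [-0.0, -0.2, 0.2]
gripper_width: 0.0875
```

```bash
python3 - <<'E'
from h import *
s=r.get_state(); print(s["time_s"],s["joints"].round(1),s["tcp_pos"].round(4),s["eef_rot"].round(1))
c=r.get_calibration("wrist"); np.savez("w1.npz",**c)
im=r.capture("wrist"); cv2.imwrite("pics/w1.png",im[:,:,::-1])
R=cv2.Rodrigues(c["rvec"])[0]; print(-R.T@c["tvec"],R[2])
E
```

```text
3.6833 [ 24.3   2.3 -22.7  -0.  -65.1  72.1] [0.4837 0.008  0.4044] [180.    0.    6.4]
[0.55864453 0.01645057 0.38386397] [-0.27893095 -0.03068128 -0.95982091]
```

View pics/w1.png

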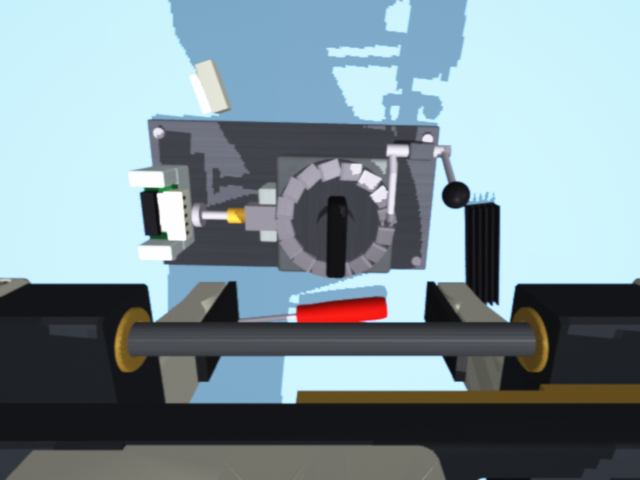

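The wrist view shows the plate corners at about (150,120), (438,125), (427,268) and (165,264). The bar runs from (337,197) to (336,275), the pawl ball is at (456,194), and the nose tip is at (195,215) close to the connector face at (187,215).

```bash
python3 - <<'E'
from h import *
c=dict(np.load("w1.npz"))
P=[onplane("w",uv,.01,c) for uv in[(150,120),(438,125),(427,268),(165,264)]]
print(np.round(P,4))
# order: +x+y, +x-y, -x-y, -x+y
C=np.mean(P,0); yv=(P[0]+P[3]-P[1]-P[2]); xv=P[0]+P[1]-P[2]-P[3]
print("len",np.linalg.norm(yv)/2,np.linalg.norm(xv)/2)
yaw=np.arctan2(-yv[0],yv[1]); print("yaw",np.degrees(yaw),np.degrees(np.arctan2(xv[1],xv[0])))
Rz=np.array([[np.cos(yaw),-np.sin(yaw)],[np.sin(yaw),np.cos(yaw)]])
O=C[:2]-Rz@[.008,.0425]; print("origin from plate",O)
g=cv2.imread("pics/w1.png").max(2)
def blob(x0,y0,x1,y1,t):
    m=(g[y0:y1,x0:x1]<t).astype(np.uint8); n,l,s,ct=cv2.connectedComponentsWithStats(m); k=1+s[1:,4].argmax()
    cn=cv2.findContours((l==k).astype(np.uint8),0,2)[0][0]+[x0,y0]; return cn
b=blob(318,185,356,282,28); print("bar",cv2.boundingRect(b),cv2.minAreaRect(b))
for uv in[(336.5,197),(336.5,275)]: print(onplane("w",uv,.135,c).round(4))
e=blob(435,172,475,212,50); print("ball",cv2.minEnclosingCircle(e)); 
pb=onplane("w",cv2.minEnclosingCircle(e)[0],.121,c); print(pb, Rz.T@(pb[:2]-O))
for nm,uv,z in(("nose tip",(195,215),.055),("conn near face top",(187,215),.065)):
    p=onplane("w",uv,z,c); print(nm,p.round(4),(Rz.T@(p[:2]-O)).round(4))
E
python3 -c "
import cv2;a=cv2.imread('pics/w1.png')[140:290,120:480];cv2.imwrite('pics/w1c.png',cv2.resize(a,None,fx=2.2,fy=2.2,interpolation=cv2.INTER_CUBIC))"
```

```text
[[ 0.5503  0.1913  0.01  ]
 [ 0.5762 -0.0858  0.01  ]
 [ 0.4295 -0.1021  0.01  ]
 [ 0.4031  0.1793  0.01  ]]
len 0.2804249192982745 0.14761734400526322
yaw 5.351186334392826 5.503215884334878
origin from plate [0.48574497 0.00262625]
bar (327, 197, 19, 80) ((336.0, 236.5), (79.0, 18.0), 90.0)
[0.5167 0.0081 0.135 ]
[0.4602 0.0017 0.135 ]
ball ((460.3846130371094, 198.38461303710938), 18.56153106689453)
[ 0.52307449 -0.08101927  0.121     ] [ 0.02936605 -0.08676234]
nose tip [0.4726 0.1317 0.055 ] [-0.001   0.1298]
conn near face top [0.4745 0.1353 0.065 ] [0.0011 0.1331]
```

View pics/w1c.png

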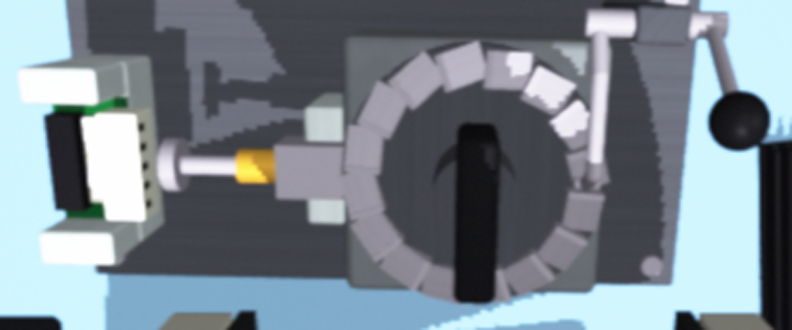

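The bar length and ball position match the specification (ball at press (29,-87) against an expected (33,-85)). The three axis estimates lie within 6 mm of each other, so I'll use (0.487, 0.0045). I'll pre-close the fingers partly, then descend.

Request:
carry_out:
  plan:
    - [[0.003,0.0035,0.03],[0,0,0],140]
    - [[0,0,0.03],[0,0,0],140]
    - [[0,0,0.02],[0,0,0],140]
    - [[0,0,0.02],[0,0,0],140]
    - [[0,0,0.015],[0,0,0],140]
    - [[0,0,0.006],[0,0,0],140]
    - [[0,0,0],[0,0,0],140]
    - [[0,0,0],[0,0,0],140]
  grip_force: 20

```text
time_s: 4.4
tcp_pos: [0.4875, 0.0049, 0.284]
eef_rot: [180.0, 0.0, 5.9]
contact_force: [-0.4, 0.1, -0.4]
gripper_width: 0.0415
```

```bash
python3 - <<'E'
from h import *
s=r.get_state(); print(s["time_s"],s["tcp_pos"].round(4),s["eef_rot"].round(1),s["contact_force"].round(2),s["moment"].round(3),s["gripper_width"])
cv2.imwrite("pics/w2.png",r.capture("wrist")[:,:,::-1])
E
```

```text
4.4 [0.4875 0.0049 0.284 ] [180.    0.    5.9] [-0.37  0.09 -0.41] [-0.071  0.132  0.004] 0.04147652001920613
```

View pics/w2.png

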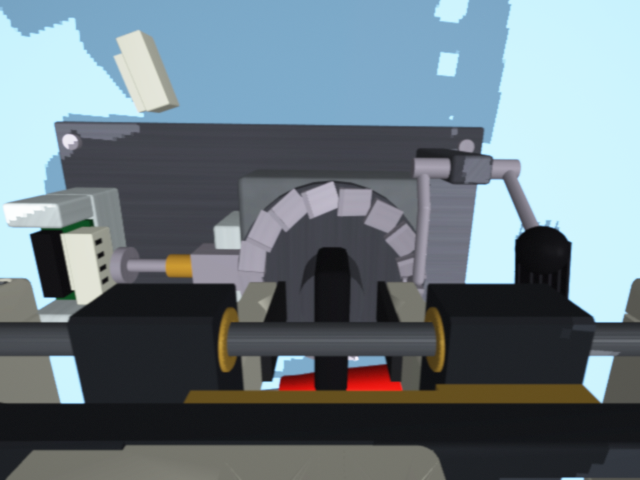

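The bar (centre about 332 px) sits midway between the fingers (272 to 388 px). Closing.

Request:
carry_out:
  plan:
    - [[0,0,0],[0,0,0],255]
    - [[0,0,0],[0,0,0],255]
    - [[0,0,0],[0,0,0],255]
    - [[0,0,0],[0,0,0],255]
    - [[0,0,0],[0,0,0],255]
    - [[0,0,0],[0,0,0],255]
  grip_force: 50

```text
time_s: 4.95
tcp_pos: [0.4873, 0.0047, 0.284]
eef_rot: [180.0, -0.0, 6.0]
contact_force: [-0.7, -1.7, 3.4]
gripper_width: 0.0136
```

```bash
cat > st.py <<'E'
from h import *
s=r.get_state(); print(s["time_s"],s["tcp_pos"].round(4),s["eef_rot"].round(2),"F",s["contact_force"].round(2),"M",s["moment"].round(3),s["gripper_width"].round(4), s["joints"][5].round(1))
E
python3 st.py
```

```text
Traceback (most recent call last):
  File "st.py", line 2, in <module>
    s=r.get_state(); print(s["time_s"],s["tcp_pos"].round(4),s["eef_rot"].round(2),"F",s["contact_force"].round(2),"M",s["moment"].round(3),s["gripper_width"].round(4), s["joints"][5].round(1))
                                                                                                                                            ^^^^^^^^^^^^^^^^^^^^^^^^
AttributeError: 'float' object has no attribute 'round'
```

Request:
carry_out:
  plan:
    - [[0,0,0],[0,0,3.5],255]
    - [[0,0,0],[0,0,3.5],255]
    - [[0,0,0],[0,0,3.5],255]
    - [[0,0,0],[0,0,3.5],255]
    - [[0,0,0],[0,0,3.5],255]
    - [[0,0,0],[0,0,3.5],255]
    - [[0,0,0],[0,0,3.5],255]
    - [[0,0,0],[0,0,0],255]
    - [[0,0,0],[0,0,0],255]

```text
time_s: 5.7
tcp_pos: [0.4873, 0.0041, 0.284]
eef_rot: [179.9, -0.0, -18.5]
contact_force: [1.5, -8.1, 2.8]
gripper_width: 0.0136
```

```bash
sed -i 's/s\["gripper_width"\].round(4)/round(s["gripper_width"],4)/' st.py; python3 st.py
```

```text
5.7 [0.4873 0.0041 0.284 ] [ 1.7991e+02 -2.0000e-02 -1.8470e+01] F [ 1.49 -8.11  2.85] M [-2.578e+00 -1.110e-01 -1.000e-03] 0.0136 47.8
```

Request:
carry_out:
  plan:
    - [[0.0003,0.001,0],[0,0,3.2],255]
    - [[0,0,0],[0,0,3.2],255]
    - [[0,0,0],[0,0,3.2],255]
    - [[0,0,0],[0,0,3.2],255]
    - [[0,0,0],[0,0,3.2],255]
    - [[0,0,0],[0,0,3.2],255]
    - [[0,0,0],[0,0,3.3],255]
    - [[0,0,0],[0,0,0],255]
    - [[0,0,0],[0,0,0],255]

```text
time_s: 6.45
tcp_pos: [0.4869, 0.0031, 0.284]
eef_rot: [179.9, -0.0, -41.0]
contact_force: [-2.2, -5.0, 5.8]
gripper_width: 0.0137
```

```bash
python3 st.py; python3 - <<'E'
from h import *
cv2.imwrite("pics/w3.png",r.capture("wrist")[:,:,::-1]); cv2.imwrite("pics/s3.png",r.capture("side")[:,:,::-1])
E
```

```text
6.45 [0.4869 0.0031 0.284 ] [ 1.7991e+02 -2.0000e-02 -4.0970e+01] F [-2.15 -4.96  5.76] M [-1.834  0.704  0.085] 0.0137 25.4
```

Request:
carry_out:
  plan:
    - [[0.0002,0.0007,0],[0,0,2.8],255]
    - [[0,0,0],[0,0,2.8],255]
    - [[0,0,0],[0,0,2.8],255]
    - [[0,0,0],[0,0,2.8],255]
    - [[0,0,0],[0,0,0],255]
    - [[0,0,0],[0,0,0],255]

```text
time_s: 7.05
tcp_pos: [0.4865, 0.0027, 0.284]
eef_rot: [179.9, -0.0, -52.2]
contact_force: [-2.4, -3.4, 6.6]
gripper_width: 0.0138
```

```bash
python3 st.py
```

```text
7.05 [0.4865 0.0027 0.284 ] [ 1.7993e+02 -2.0000e-02 -5.2170e+01] F [-2.4  -3.36  6.62] M [-1.14   1.029  0.073] 0.0138 14.3
```

Request:
carry_out:
  plan:
    - [[0,0,0],[0,0,2.8],255]
    - [[0,0,0],[0,0,2.8],255]
    - [[0,0,0],[0,0,2.8],255]
    - [[0,0,0],[0,0,2.9],255]
    - [[0,0,0],[0,0,0],255]
    - [[0,0,0],[0,0,0],255]

```text
time_s: 7.55
tcp_pos: [0.4863, 0.0025, 0.284]
eef_rot: [179.9, -0.0, -63.5]
contact_force: [-4.6, -4.2, 7.5]
gripper_width: 0.0135
```

```bash
python3 st.py
```

```text
7.55 [0.4863 0.0025 0.284 ] [ 1.7988e+02 -3.0000e-02 -6.3470e+01] F [-4.64 -4.23  7.51] M [-1.369  1.525  0.039] 0.0135 3.0
```

Request:
carry_out:
  plan:
    - [[0.0002,0.0006,0],[0,0,2.8],255]
    - [[0,0,0],[0,0,2.8],255]
    - [[0,0,0],[0,0,2.8],255]
    - [[0,0,0],[0,0,2.8],255]
    - [[0,0,0],[0,0,0],255]
    - [[0,0,0],[0,0,0],255]

```text
time_s: 8.05
tcp_pos: [0.4858, 0.0022, 0.284]
eef_rot: [179.9, -0.0, -74.7]
contact_force: [-4.0, -2.3, 7.7]
gripper_width: 0.014
```

```bash
python3 st.py; python3 - <<'E'
from h import *
cv2.imwrite("pics/w4.png",r.capture("wrist")[:,:,::-1])
E
```

```text
8.05 [0.4858 0.0022 0.284 ] [ 1.799e+02 -4.000e-02 -7.466e+01] F [-4.   -2.35  7.66] M [-0.803  1.723  0.163] 0.014 -8.2
```

View pics/w4.png

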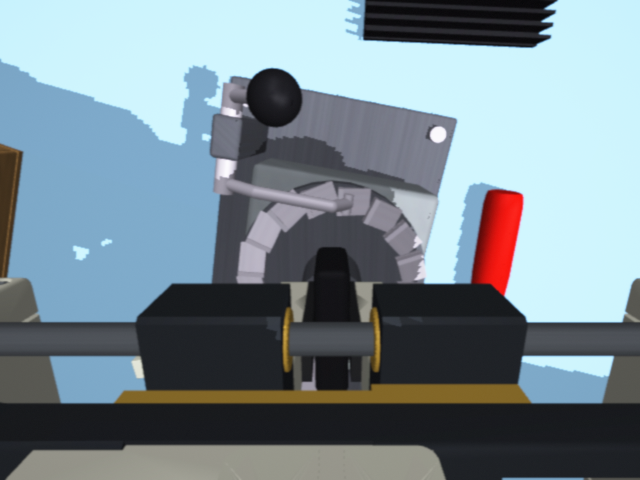

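The view shows the pawl still down on the wheel and the bar well gripped. The twist moment has begun to rise (0.163 Nm). I'll wind on to click 4.

Request:
carry_out:
  plan:
    - [[0,0,0],[0,0,2.8],255]
    - [[0,0,0],[0,0,2.8],255]
    - [[0,0,0],[0,0,2.8],255]
    - [[0,0,0],[0,0,2.8],255]
    - [[0,0,0],[0,0,0],255]
    - [[0,0,0],[0,0,0],255]

```text
time_s: 8.6
tcp_pos: [0.4855, 0.0022, 0.284]
eef_rot: [179.9, -0.1, -85.9]
contact_force: [-7.7, -1.5, 10.1]
gripper_width: 0.0133
```

```bash
python3 st.py; python3 - <<'E'
from h import *
cv2.imwrite("pics/s5.png",r.capture("side")[:,:,::-1])
a=cv2.imread("pics/side0.png")[280:350,290:360]; b=cv2.imread("pics/s3.png")[280:350,290:360];c=cv2.imread("pics/s5.png")[280:350,290:360]
d=cv2.imread("pics/s5.png")[200:270,320:390]
f=lambda q:cv2.resize(q,(400,300) if 0 else (390,290))
cv2.imwrite("pics/cmp.png",np.vstack([np.hstack([f(a),f(b)]),np.hstack([f(c),f(d)])]))
E
```

```text
8.6 [0.4855 0.0022 0.284 ] [ 1.7986e+02 -6.0000e-02 -8.5850e+01] F [-7.75 -1.46 10.14] M [-0.6    2.363  0.316] 0.0133 -19.4
```

View pics/cmp.png

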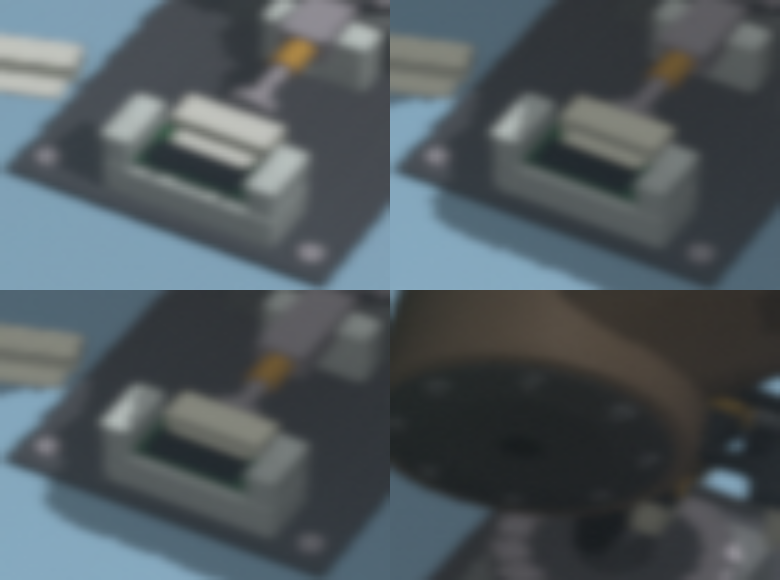

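Twist is 0.316 Nm, which means about 24 N, and the connector has visibly moved into the nest. I'll add a small margin past the click, then let go.

Request:
carry_out:
  plan:
    - [[0,0,0],[0,0,1.2],255]
    - [[0,0,0],[0,0,1.0],255]
    - [[0,0,0],[0,0,0],255]
    - [[0,0,0],[0,0,0],255]

```text
time_s: 8.98
tcp_pos: [0.4854, 0.0022, 0.284]
eef_rot: [179.9, -0.1, -88.0]
contact_force: [-7.8, -2.2, 9.9]
gripper_width: 0.0136
```

```bash
python3 st.py
```

```text
8.9833 [0.4854 0.0022 0.284 ] [ 1.7986e+02 -7.0000e-02 -8.8040e+01] F [-7.76 -2.22  9.92] M [-0.544  2.559  0.357] 0.0136 -21.6
```

Request:
carry_out:
  plan:
    - [[0,0,0],[0,0,-0.7],255]
    - [[0,0,0],[0,0,-0.7],255]
    - [[0,0,0],[0,0,0],150]
    - [[0,0,0],[0,0,0],150]
    - [[0,0,0],[0,0,0],150]
    - [[0,0,0],[0,0,0],150]
    - [[0,0,0],[0,0,0],150]
    - [[0,0,0],[0,0,0],150]
    - [[0,0,0],[0,0,0],150]
    - [[0,0,0],[0,0,0],150]
    - [[0,0,0],[0,0,0],150]
    - [[0,0,0],[0,0,0],150]

```text
time_s: 9.98
tcp_pos: [0.4865, 0.0027, 0.2837]
eef_rot: [-180.0, 0.0, -86.7]
contact_force: [0.0, 0.8, 0.5]
gripper_width: 0.0362
```

```bash
python3 st.py;  python3 - <<'E'
from h import *
cv2.imwrite("pics/w6.png",r.capture("wrist")[:,:,::-1])
E
```

```text
9.9833 [0.4865 0.0027 0.2837] [-180.      0.    -86.66] F [0.04 0.81 0.49] M [0.028 0.11  0.   ] 0.0362 -20.2
```

View pics/w6.png

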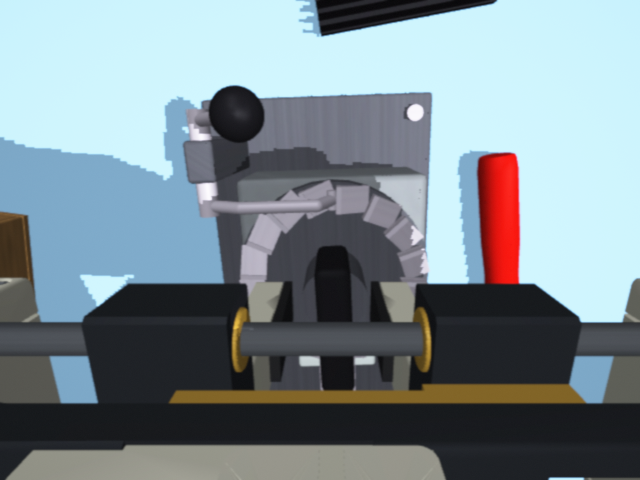

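The bar stays in line with the jaws after letting go, the pawl is down, and the force reads about zero, so click 4 holds. I'll wait briefly, then lift, close the fingers and go to the -x side of the ball.

Request:
carry_out:
  plan:
    - [[0,0,0],[0,0,0],150]
    - [[0,0,-0.03],[0,0,0],150]
    - [[0,0,-0.03],[0,0,0],150]
    - [[0.0215,0.002,0],[0,0,0],255]
    - [[0.0215,0.002,0],[0,0,0],255]
    - [[0.0215,0.002,0],[0,0,0],255]
    - [[0.0215,0.002,0],[0,0,0],255]
    - [[0,0,0],[0,0,0],255]
    - [[0,0,0],[0,0,0],255]
    - [[0,0,0],[0,0,0],255]
  grip_force: 30

```text
time_s: 10.87
tcp_pos: [0.4835, -0.0836, 0.3436]
eef_rot: [-180.0, 0.0, -86.7]
contact_force: [0.3, -0.4, -0.3]
gripper_width: 0.0009
```

```bash
python3 st.py;  python3 - <<'E'
from h import *
im=r.capture("wrist")[:,:,::-1]; cv2.imwrite("pics/w7.png",im); cv2.imwrite("pics/sc7.png",r.capture("scene")[:,:,::-1])
E
```

```text
10.8667 [ 0.4835 -0.0836  0.3436] [-180.     0.   -86.7] F [ 0.33 -0.42 -0.31] M [ 0.058  0.093 -0.029] 0.0009 -9.9
```

View pics/w7.png

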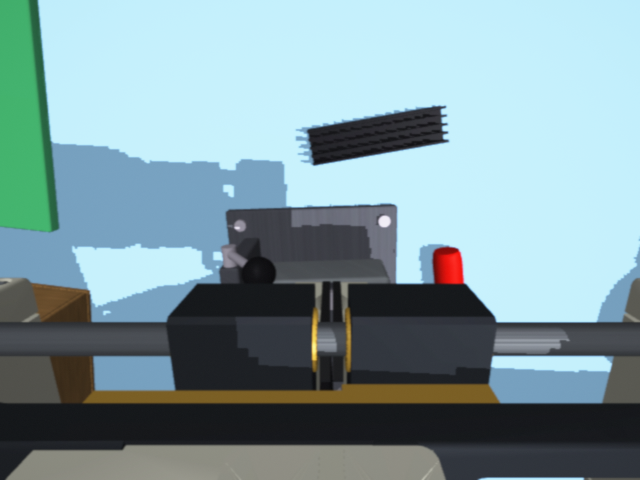

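The ball is at (258,271), to the left of the closed fingers (316 to 350 px), which is the push direction (+x). I'll descend and push.

Request:
carry_out:
  plan:
    - [[0,0,0.03],[0,0,0],255]
    - [[0,0,0.024],[0,0,0],255]
    - [[0,0,0],[0,0,0],255]
    - [[-0.0004,-0.01,0],[0,0,0],255]
    - [[-0.0004,-0.01,0],[0,0,0],255]
    - [[-0.0004,-0.01,0],[0,0,0],255]
    - [[-0.0004,-0.008,0],[0,0,0],255]
    - [[-0.0003,-0.008,0],[0,0,0],255]
    - [[-0.0003,-0.008,0],[0,0,0],255]
    - [[-0.0003,-0.008,0],[0,0,0],255]

```text
time_s: 11.8
tcp_pos: [0.5463, -0.0774, 0.29]
eef_rot: [-180.0, 0.0, -86.7]
contact_force: [0.3, -0.3, -0.2]
gripper_width: 0.0009
```

```bash
python3 st.py;  python3 - <<'E'
from h import *
c=r.get_calibration("wrist")
im=r.capture("wrist")[:,:,::-1]; cv2.imwrite("pics/w8.png",im)
c=dict(np.load("w1.npz")) if 0 else c
print(proj("w",[[.486+.0977,.0023-.0789,.107]],c))
E
```

```text
11.8 [ 0.5463 -0.0774  0.29  ] [-1.7995e+02  1.0000e-02 -8.6660e+01] F [ 0.26 -0.27 -0.22] M [0.082 0.086 0.043] 0.0009 -8.9
[[253.01574554 293.16307444]]
```

View pics/w8.png

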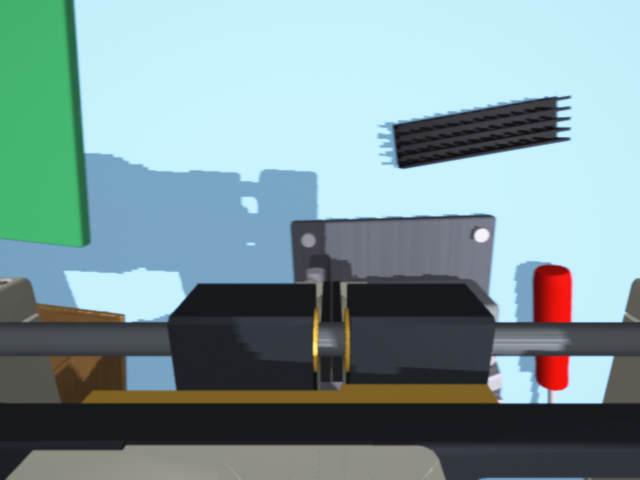

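Request:
carry_out:
  plan:
    - [[-0.0003,-0.008,0],[0,0,0],255]
    - [[-0.0003,-0.008,0],[0,0,0],255]
    - [[-0.0003,-0.008,0],[0,0,0],255]
    - [[0,0,0],[0,0,0],255]

```text
time_s: 12.18
tcp_pos: [0.5707, -0.075, 0.2896]
eef_rot: [-180.0, -0.0, -86.6]
contact_force: [0.5, 1.0, 1.1]
gripper_width: 0.0
```

```bash
python3 st.py
```

```text
12.1833 [ 0.5707 -0.075   0.2896] [-1.7996e+02 -1.0000e-02 -8.6650e+01] F [0.49 0.97 1.07] M [-0.004  0.024  0.032] 0.0 -8.6
```

Request:
carry_out:
  plan:
    - [[0,0.01,0],[0,0,0],255]
    - [[0,0.01,-0.02],[0,0,0],255]
    - [[0,0,-0.04],[0,0,0],255]
    - [[-0.02,0.02,0],[0,0,0],255]
    - [[-0.04,0,0],[0,0,0],255]
    - [[0,0,0],[0,0,0],255]

```text
time_s: 12.68
tcp_pos: [0.5241, -0.0144, 0.3508]
eef_rot: [-179.9, 0.1, -86.6]
contact_force: [-0.1, -0.3, 0.5]
gripper_width: 0.0004
```

```bash
python3 st.py;  python3 - <<'E'
from h import *
im=r.capture("wrist")[:,:,::-1]; cv2.imwrite("pics/w9.png",im[:400])
E
```

```text
12.6833 [ 0.5241 -0.0144  0.3508] [-1.7987e+02  9.0000e-02 -8.6570e+01] F [-0.14 -0.28  0.49] M [-0.032  0.125  0.023] 0.0004 -16.4
```

View pics/w9.png

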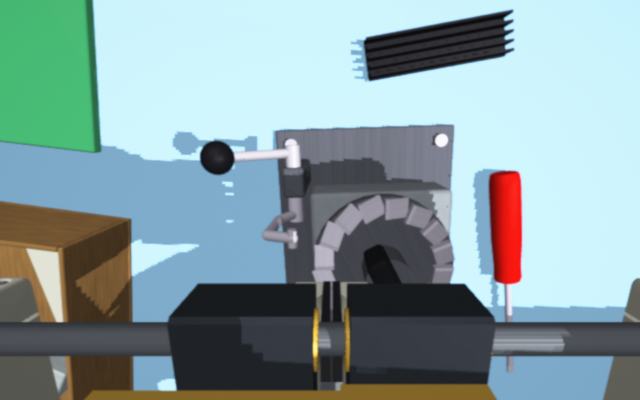

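The pawl is thrown right over (ball at (217,157), arm lifted off the wheel at (290,238)). The knob has sprung back part way: the bar's near end is at about (375,250). I'll measure the bar's angle.

```bash
python3 - <<'E'
from h import *
c=r.get_calibration("wrist")
g=cv2.imread("pics/w9.png").max(2)
m=np.zeros_like(g); m[235:283,345:425]=(g[235:283,345:425]<32)
n,l,s,ct=cv2.connectedComponentsWithStats(m); k=1+s[1:,4].argmax(); print(s[k],ct[k])
A=np.array([.486,.0023])
for row in (258,266,274,280):
    x=np.where(l[row]==k)[0]
    if len(x):
        p=[onplane("w",(u,row),.135,c)[:2] for u in(x[0],x[-1])]; q=(p[0]+p[1])/2; d=q-A
        print(row,x[0],x[-1],q.round(4),np.degrees(np.arctan2(d[1],d[0])),np.linalg.norm(d), np.linalg.norm(p[0]-p[1]))
E
```

```text
[364 245  37  38 875] [379.64       265.69257143]
258 365 388 [ 0.4997 -0.025 ] -63.30547930469236 0.03052760883242013 0.012846286266642398
266 366 391 [ 0.4981 -0.0203] -61.75616418408633 0.025658002100488412 0.014053716941032515
274 370 396 [ 0.4951 -0.0157] -63.03097990521848 0.020148534267401933 0.014710717578599545
280 373 399 [ 0.4931 -0.0121] -63.878329590515996 0.016060660452537776 0.01478272129896557
```

Bar yaw is about -62° (knob about 1.17 rad). I'll regrip it there and wind back.

Request:
carry_out:
  plan:
    - [[-0.0095,0.0185,0],[0,0,0],130]
    - [[-0.0095,0.0185,0],[0,0,0],130]
    - [[0,0,0],[0,0,-6.1],130]
    - [[0,0,0],[0,0,-6.1],130]
    - [[0,0,0],[0,0,-6.1],130]
    - [[0,0,0],[0,0,-6.1],130]
    - [[0,0,0.025],[0,0,0],130]
    - [[0,0,0.025],[0,0,0],130]
    - [[0,0,0.017],[0,0,0],130]
    - [[0,0,0],[0,0,0],130]

```text
time_s: 13.57
tcp_pos: [0.4857, -0.0019, 0.2793]
eef_rot: [179.6, 0.1, -62.3]
contact_force: [-0.9, -0.8, -1.1]
gripper_width: 0.0427
```

```bash
python3 st.py
```

```text
13.5667 [ 0.4857 -0.0019  0.2793] [ 1.7964e+02  8.0000e-02 -6.2340e+01] F [-0.88 -0.82 -1.05] M [-0.048  0.282  0.019] 0.0427 4.7
```

Request:
carry_out:
  plan:
    - [[0,0,0],[0,0,0],255]
    - [[0,0,0],[0,0,0],255]
    - [[0,0,0],[0,0,0],255]
    - [[0,0,0],[0,0,0],255]
    - [[0,0,0],[0,0,0],255]
    - [[0,0,0],[0,0,0],255]
  grip_force: 30

```text
time_s: 14.07
tcp_pos: [0.4876, -0.0008, 0.2835]
eef_rot: [-180.0, -0.0, -62.3]
contact_force: [-2.0, -0.5, 6.9]
gripper_width: 0.0137
```

```bash
python3 st.py
```

```text
14.0667 [ 0.4876 -0.0008  0.2835] [-1.7996e+02 -1.0000e-02 -6.2250e+01] F [-1.98 -0.47  6.88] M [-0.014  1.04  -0.035] 0.0137 4.7
```

The grip is 3.4 mm off axis along the bar, so I'll open, recentre and regrip.

Request:
carry_out:
  plan:
    - [[0,0,0],[0,0,0],190]
    - [[0,0,0],[0,0,0],190]
    - [[-0.0034,0,0],[0,0,0],190]
    - [[0,0,0],[0,0,0],255]
    - [[0,0,0],[0,0,0],255]
    - [[0,0,0],[0,0,0],255]
    - [[0,0,0],[0,0,0],255]

```text
time_s: 14.65
tcp_pos: [0.486, 0.0023, 0.2826]
eef_rot: [180.0, 0.0, -62.3]
contact_force: [-0.1, 1.3, 0.1]
gripper_width: 0.0136
```

```bash
python3 st.py
```

```text
14.65 [0.486  0.0023 0.2826] [ 1.7999e+02  1.0000e-02 -6.2260e+01] F [-0.1   1.34  0.06] M [0.443 0.421 0.057] 0.0136 4.2
```

Request:
carry_out:
  plan:
    - [[0,0,0],[0,0,-3.5],255]
    - [[0,0,0],[0,0,-3.5],255]
    - [[0,0,0],[0,0,-3.5],255]
    - [[0,0,0],[0,0,-3.5],255]
    - [[0,0,0],[0,0,-3.5],255]
    - [[0,0,0],[0,0,-3.5],255]
    - [[0,0,0],[0,0,-3.5],255]
    - [[0,0,0],[0,0,-3.5],255]
    - [[0,0,0],[0,0,0],255]

```text
time_s: 15.4
tcp_pos: [0.4866, 0.0028, 0.2826]
eef_rot: [-179.9, -0.0, -34.1]
contact_force: [2.5, 4.5, -3.5]
gripper_width: 0.0139
```

```bash
python3 st.py
```

```text
15.4 [0.4866 0.0028 0.2826] [-1.7989e+02 -3.0000e-02 -3.4080e+01] F [ 2.52  4.47 -3.47] M [ 1.66  -0.513  0.044] 0.0139 32.4
```

Request:
carry_out:
  plan:
    - [[0,-0.0006,0],[0,0,-3.5],255]
    - [[0,0,0],[0,0,-3.5],255]
    - [[0,0,0],[0,0,-3.5],255]
    - [[0,0,0],[0,0,-3.5],255]
    - [[0,0,0],[0,0,-3.5],255]
    - [[0,0,0],[0,0,-3.5],255]
    - [[0,0,0],[0,0,-3.5],255]
    - [[0,0,0],[0,0,-3.5],255]
    - [[0,0,0],[0,0,-3.5],255]
    - [[0,0,0],[0,0,-3.5],255]
    - [[0,0,0],[0,0,0],255]

```text
time_s: 16.32
tcp_pos: [0.487, 0.0039, 0.2826]
eef_rot: [-179.9, -0.1, 0.9]
contact_force: [0.6, 9.9, -3.1]
gripper_width: 0.0139
```

```bash
python3 st.py
```

```text
16.3167 [0.487  0.0039 0.2826] [-1.7986e+02 -1.1000e-01  8.8000e-01] F [ 0.61  9.85 -3.09] M [ 3.359 -0.088  0.023] 0.0139 67.3
```

Request:
carry_out:
  plan:
    - [[0,-0.0004,0],[0,0,-1.5],255]
    - [[0,0,0],[0,0,-1.5],255]
    - [[0,0,0],[0,0,-1],255]
    - [[0,0,0],[0,0,0],255]
    - [[0,0,0],[0,0,0],255]

```text
time_s: 16.73
tcp_pos: [0.487, 0.0042, 0.2826]
eef_rot: [-179.9, -0.1, 4.7]
contact_force: [1.7, 8.0, -2.9]
gripper_width: 0.0137
```

```bash
python3 st.py
```

```text
16.7333 [0.487  0.0042 0.2826] [-1.7988e+02 -1.2000e-01  4.6800e+00] F [ 1.65  8.02 -2.89] M [ 2.881 -0.237  0.021] 0.0137 71.1
```

Request:
carry_out:
  plan:
    - [[0,-0.0007,0],[0,0,-1],255]
    - [[0,0,0],[0,0,-0.8],255]
    - [[0,0,0],[0,0,0],255]
    - [[0,0,0],[0,0,0],255]

```text
time_s: 17.07
tcp_pos: [0.4869, 0.0044, 0.2826]
eef_rot: [-179.9, -0.1, 6.4]
contact_force: [3.2, 4.7, -4.2]
gripper_width: 0.0138
```

```bash
python3 st.py
```

```text
17.0667 [0.4869 0.0044 0.2826] [-1.7992e+02 -1.1000e-01  6.4400e+00] F [ 3.25  4.68 -4.2 ] M [ 1.833 -0.977 -0.759] 0.0138 72.8
```

Request:
carry_out:
  plan:
    - [[0,0,0],[0,0,-0.8],255]
    - [[0,0,0],[0,0,-0.7],255]
    - [[0,0,0],[0,0,0],255]
    - [[0,0,0],[0,0,0],255]

```text
time_s: 17.4
tcp_pos: [0.487, 0.0043, 0.2827]
eef_rot: [-179.9, -0.1, 7.9]
contact_force: [3.7, 5.3, -4.0]
gripper_width: 0.0142
```

```bash
python3 st.py
```

```text
17.4 [0.487  0.0043 0.2827] [-1.7992e+02 -1.3000e-01  7.9300e+00] F [ 3.71  5.31 -3.95] M [ 1.72  -1.202 -0.813] 0.0142 74.3
```

The solid stop is felt (-0.8 Nm). I'll relax, release, lift and look.

Request:
carry_out:
  plan:
    - [[0,0,0],[0,0,1],255]
    - [[0,0,0],[0,0,0.8],255]
    - [[0,0,0],[0,0,0],130]
    - [[0,0,0],[0,0,0],130]
    - [[0,0,0],[0,0,0],130]
    - [[0,0,0],[0,0,0],130]
    - [[0,0,-0.03],[0,0,0],130]
    - [[0,0,-0.03],[0,0,0],130]
    - [[0,0,-0.03],[0,0,0],130]
    - [[0,0,-0.03],[0,0,0],130]
    - [[0,0,0],[0,0,0],130]
    - [[0,0,0],[0,0,0],130]

```text
time_s: 18.4
tcp_pos: [0.4865, 0.0037, 0.4045]
eef_rot: [-179.9, -0.2, 6.2]
contact_force: [-0.0, -0.3, -1.2]
gripper_width: 0.0429
```

```bash
python3 st.py; python3 - <<'E'
from h import *
c=r.get_calibration("wrist"); im=r.capture("wrist")[:,:,::-1]; np.savez("w10.npz",**c)
cv2.imwrite("pics/w10.png",im); cv2.imwrite("pics/w10c.png",cv2.resize(np.ascontiguousarray(im[90:320,80:500]),None,fx=1.85,fy=1.85,interpolation=cv2.INTER_CUBIC))
g=im.max(2)
m=np.zeros_like(g); m[185:290,310:365]=(g[185:290,310:365]<28)
n,l,s,ct=cv2.connectedComponentsWithStats(m); k=1+s[1:,4].argmax(); print(s[k])
for row in (210,225,240,255,265):
    x=np.where(l[row]==k)[0]; print(row,x[0],x[-1])
    p=onplane("w",((x[0]+x[-1])/2,row),.135,c);print(p.round(4))
E
```

```text
18.4 [0.4865 0.0037 0.4045] [-179.95   -0.21    6.23] F [-0.01 -0.31 -1.25] M [-0.065  0.201  0.004] 0.0429 72.6
[ 321  202   19   79 1310]
210 322 339
[0.5111 0.0072 0.135 ]
225 322 339
[0.5006 0.0061 0.135 ]
240 322 338
[0.4898 0.0053 0.135 ]
255 322 338
[0.4787 0.0041 0.135 ]
265 322 338
[0.4712 0.0033 0.135 ]
```

The picture limit is reached, so I'll check numerically: bar yaw 5.6° agrees with the starting direction. Next come the pawl ball and the connector.

```bash
python3 - <<'E'
from h import *
O=np.array([.4868,.0042]); y=np.radians(5.5); Rz=np.array([[np.cos(y),-np.sin(y)],[np.sin(y),np.cos(y)]])
W=lambda x,yy,z:[*(O+Rz@[x,yy]),z]
for f in("w1","w10"):
    c=dict(np.load(f+".npz")); im=cv2.imread(f"pics/{f}.png"); g=im.max(2)
    for nm,p in(("down",W(.033,-.085,.121)),("over",W(.104,-.085,.107))):
        u,v=proj("w",p,c)[0].round().astype(int); print(f,"ball",nm,u,v,"dark frac",(g[v-5:v+6,u-5:u+6]<60).mean())
    # connector top (z .065) along press y through nest, x in -6..6 mm: brightness profile
    ys=np.arange(.110,.175,.001); prof=[]
    for yy in ys:
        q=proj("w",[W(x,yy,.065) for x in(-.006,-.003,0,.003,.006)],c).round().astype(int)
        prof.append(int(np.mean([im[v,u].min() for u,v in q])))
    print(f,list(zip((ys*1000).round().astype(int).tolist(),prof)))
E
```

```text
w1 ball down 457 191 dark frac 1.0
w1 ball over 461 87 dark frac 0.0
w1 [(110, 135), (111, 135), (112, 136), (113, 137), (114, 139), (115, 143), (116, 147), (117, 147), (118, 136), (119, 113), (120, 101), (121, 140), (122, 192), (123, 218), (124, 222), (125, 222), (126, 219), (127, 207), (128, 170), (129, 145), (130, 137), (131, 132), (132, 120), (133, 111), (134, 148), (135, 218), (136, 253), (137, 254), (138, 254), (139, 254), (140, 254), (141, 254), (142, 254), (143, 254), (144, 254), (145, 254), (146, 254), (147, 254), (148, 254), (149, 254), (150, 254), (151, 254), (152, 254), (153, 254), (154, 254), (155, 251), (156, 203), (157, 79), (158, 21), (159, 16), (160, 28), (161, 33), (162, 34), (163, 34), (164, 35), (165, 34), (166, 34), (167, 34), (168, 34), (169, 34), (170, 42), (171, 96), (172, 173), (173, 202), (174, 207)]
w10 ball down 450 196 dark frac 0.0
w10 ball over 454 92 dark frac 1.0
w10 [(110, 150), (111, 150), (112, 150), (113, 150), (114, 152), (115, 156), (116, 159), (117, 159), (118, 141), (119, 115), (120, 107), (121, 156), (122, 201), (123, 218), (124, 219), (125, 219), (126, 217), (127, 200), (128, 168), (129, 129), (130, 125), (131, 125), (132, 127), (133, 132), (134, 137), (135, 137), (136, 134), (137, 121), (138, 111), (139, 131), (140, 221), (141, 250), (142, 254), (143, 254), (144, 254), (145, 254), (146, 254), (147, 254), (148, 254), (149, 254), (150, 254), (151, 254), (152, 254), (153, 254), (154, 254), (155, 250), (156, 216), (157, 87), (158, 19), (159, 19), (160, 29), (161, 33), (162, 34), (163, 33), (164, 34), (165, 34), (166, 34), (167, 33), (168, 33), (169, 35), (170, 52), (171, 121), (172, 186), (173, 204), (174, 207)]
```

```bash
python3 -c "
from plant import r
print(r.close_job())"
```

```text
the job is handed in; nothing more can be done
None
```

I wound the press to click 4, pressing the connector home. I then threw the pawl over and wound the knob back to its stop, and handed the job in at about 18.5 s of the 72 s. The hand-in gave no verdict.

- **Pressing home:** The twist on the knob reached 0.36 Nm with my hand on it, about 28 N at the connector. With the fingers open, the knob stayed at click 4 with the pawl down and no force on the hand for about 0.8 s. I inferred the force the ratchet held from that twist (about 23 N) and did not measure it directly.
- **Pawl:** It went over with a light push, and the last image shows the ball at its thrown-over place. When the pawl cleared the wheel, the knob sprang back freely from 1.57 to about 1.2 rad.
- **Winding back:** I felt the solid stop at about -0.8 Nm and released. The bar then stood at 5.6°, against about 6° at the start, and the nose was back where it began.
- **Connector:** Its near face ended about 5 mm further in, within the 4 to 7 mm expected. I did not measure its distance from the home point itself.
- **Checks and disagreements:** My early estimates of the knob's axis differed by up to 6 mm. The first regrip was 3.4 mm off along the bar, and I redid it before turning. Side forces on the knob while turning stayed at or below about 10 N.
- **Not viewed:** The last image was checked only by numbers because the 12-picture limit was used up. I did not re-measure the other bench items at the end; in the pictures I saw, those in view had not been disturbed.

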